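# Bring the amber filter round to the arrow

### The arm

A 7-joint arm with a two-finger parallel gripper is mounted at the origin on the work surface. World frame = base frame: x ahead of the robot, y to its left, z up, the work surface at z = 0. Lengths are in m, angles in rad, forces in N, time in s.
With the tool pointing down it reaches from about 0.425 to 0.925 m from the base axis. Payload 6.8 kg.
Tool frame: the origin (TCP) lies on the front face of the gripper's body, between the roots of the fingers; the fingertips stand 73 mm ahead of it and the grasp point (between the pads) lies 54 mm ahead of it (env.nose_length is the distance from the TCP to the fingertips, in m); z points along the fingers, y is the direction in which the jaws open and shut (so a half turn about z gives the same grasp; the last joint's range is limited). The gripper opens to 85 mm and grips with 20 to 120 N. Pads are 22 mm wide; open, the fingers measure 114 mm over their backs; the gripper's body (76 mm by 85 mm) begins 54 mm behind the grasp point. The pads swing forward as they close: fully open they stand 13 mm farther back than shut.
Start: joints at [1.234, 0.477, 0.022, 1.555, -0.011, 1.109, -0.083], TCP at [0.153, -0.657, 0.304] pointing down, gripper open.
Joint ranges: [-2.96, 2.96], [-0.34, 2.1], [-1.41, 1.46], [0.24, 2.44], [-1.37, 4.51], [0.17, 1.92], [-2.96, 2.96]. Speed limits (rad/s): [2.39, 2.39, 3.14, 3.14, 3.14, 3.14, 3.14].

### API

Orientations are given as a unit quaternion [w, x, y, z].
In Python, from cell import env, kin, camera, calibration, job gives the robot as it stands. The module is installed in compiled form; this text tells all that it offers. Calls block until the motion is done:
- env.reach(position, orientation): joint-space move of the TCP to a pose.
- env.movel(position, velocity=0.15, rot=None, stop_force=None): straight line of the TCP; rot=None keeps the orientation; velocity is the mean speed in m/s. With stop_force (N) it stops when the force on the tool has changed by that much, and returns True; else False.
- env.goto_joints(angles): joint-space move.
- env.grip(opening, f_grip=None): finger opening in m; f_grip is the grip in N (None keeps the last); returns when the fingers have stopped.
- env.dwell(seconds).
- kin.inverse_kinematics(position, orientation): joint angles nearest the present ones, or None.
- env.get_state(): the state.
- camera(name): name is "side" or "top"; returns (picture, depth): 420x560x3 uint8, blue, green, red; 420x560 float32, m along the optical axis (not along the pixel's ray), 0 where there is no reading.
- calibration(name): a dict with "fx", "fy", "cx", "cy" (pixels), "k1" (the pictures are not rectified: a ray, as slopes to the right and down, at radius r is drawn at 1 + k1 r^2 times it, then the intrinsics apply), "rvec" (rotation vector, rad) and "tvec" (3), from world to camera coordinates, as OpenCV has them. Camera axes: x right, y down, z forward; pixel columns grow to the right and rows downward; lengths in m; the calibration is good to about 2 mm. A picture is of the moment at which its call begins. calibration takes no time and is no camera call.
A pose or a line that the arm cannot do raises env.PlanningError and nothing moves.
- job.job_done(): hands the job in, once; it reports no verdict.
The state is a dict: "time": time; "qpos": joint angles; "joint_velocities": joint speeds; "joint_torque": joint torques, N m; "tcp_pos": TCP position; "orientation": TCP orientation; "force": force on the tool from outside, world axes, zero at the start; "torque": the same for the moment, N m; "opening": finger opening in m.
Only numpy, scipy, OpenCV 4.12 (cv2) and the standard library are available. Lean on these libraries where they do the work, as an engineer would, in place of code of your own. Each camera call takes 0.05 s, during which the arm holds its last target. There are 200 camera calls.

### The job

Turn the filter carousel, the wheel with the amber (orange) handle post, until its post and amber filter stand in line with the white arrow on that carousel's own stand. It goes round endlessly, so turn it whichever way is shorter, and then let go. Leave the lens carousel with the blue post as it is set.

Things in the scene. Friction and masses are not known exactly. Their poses are not given: they have to be found in the camera images.
- filter_wheel (a joint): angle of the filter carousel's wheel about its upright axis, in rad: 0 with the amber post exactly at the white arrow, growing anticlockwise seen from above; the wheel has no stop, so 6.283 is the arrow again. It starts anywhere from 0.7 to 5.58. The wheel is an aluminium disc 172 mm across with six coloured filters; it turns stiffly (about 2 N at the post) and stays where it is left, with no clicks.
- amber_post (a point): the grip point of the amber handle post: on its axis, 28 mm above the wheel's top and 17 mm below the post's top, 98 mm above the table. The post is an upright cylinder 16 mm across and 45 mm high, standing near the wheel's rim next to the amber filter, 72 mm from the wheel's axis. It spins freely about its own axis, so a gripper holding it can go round the wheel without turning. Nothing on either carousel rises above the wheel's top but the posts and a 6 mm high hub.
- filter_stand: the fixed dark drum that carries the filter wheel, 210 mm across, 56 mm high (wheel top at 70 mm), with a 50 mm wide tongue reaching 135 mm from the axis that bears a white arrow. Origin on the wheel's axis at table height; its x axis points from the axis to the arrow, z up. At the arrow the post's axis is 72 mm along this x axis.
- blue_post (a point): the same point on the blue handle post of the lens carousel, a bystander: a like stand and wheel with six clear lenses. It must stay as set.
Things that resemble listed ones, but are neither listed nor needed, are in the scene too. What is shaped like the filter_stand but yellow is not meant.

How it is judged:
By the outcome, as a careful person would: the job done as asked, in the order asked, and still so for the second after the job is handed in, with the robot touching nothing.
It also fails if it takes over 35 s, if anything falls off the work surface, if the arm or the gripper's body presses on something with over 40 N, if the wrist force passes 120 N, or if a joint passes its speed limit or range.

## Working session

There is one attempt and no reset: what is moved stays moved. The work goes in short steps, each a Python script; the robot and the scene stay as the last script left them, time stands still between calls to the robot, and variables do not carry over. Pictures are saved under pics/ and viewed, about 8 in all and at most 12, crops included, and the job is handed in when it is done.

```bash
mkdir -p pics; cat > h.py <<'E'
import numpy as np, cv2
from cell import env, kin, camera, calibration, job
def ray(name,uv):
    c=calibration(name); R,_=cv2.Rodrigues(np.array(c["rvec"],float)); t=np.array(c["tvec"],float).ravel()
    d=np.array([(uv[0]-c["cx"])/c["fx"],(uv[1]-c["cy"])/c["fy"]]); s=d.copy()
    for _ in range(30): s=d/(1+c["k1"]*(s@s))
    return -R.T@t, R.T@np.array([s[0],s[1],1.])
def plane(name,uv,z):
    o,d=ray(name,uv); return o+d*(z-o[2])/d[2]
def proj(name,P):
    c=calibration(name); R,_=cv2.Rodrigues(np.array(c["rvec"],float)); p=R@np.array(P,float)+np.array(c["tvec"],float).ravel()
    s=p[:2]/p[2]; s=s*(1+c["k1"]*(s@s)); return np.array([s[0]*c["fx"]+c["cx"],s[1]*c["fy"]+c["cy"]])
E
python3 - <<'E'
from h import *
for n in("top","side"):
    im,d=camera(n); cv2.imwrite(f"pics/{n}0.png",im); np.save(f"pics/{n}0d.npy",d)
    print(n,ray(n,(280,210)),calibration(n)["k1"])
E
```

```text
top (array([ 0.32037468, -0.16292476,  1.30308766]), array([ 0.07729798, -0.00672506, -0.99720624])) -0.07155002435617351
side (array([-0.31689608,  0.54858811,  0.90191319]), array([ 0.55639886, -0.5397304 , -0.63192561])) -0.06113749668373438
```

View pics/top0.png

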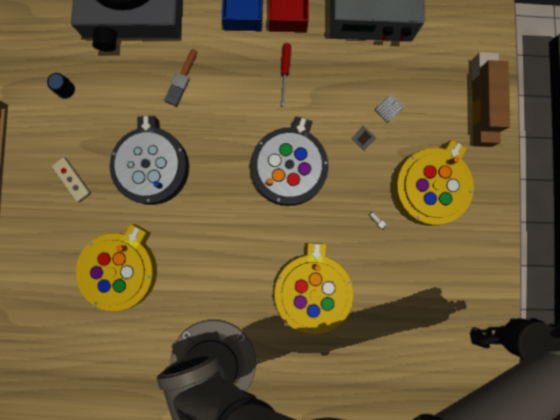

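View pics/side0.png

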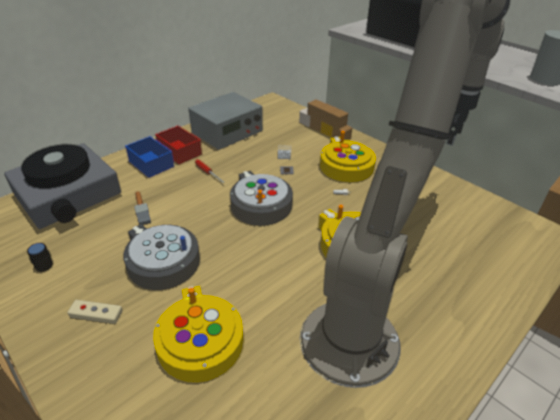

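Top view: candidates for the filter carousel are the dark stand at (290,165) with an amber post at (270,183), and yellow look-alikes at (435,185), (314,293) and (115,272). The dark stand at (148,165) is the lens carousel (blue post). I choose the dark one at (290,165) and check it in a close crop.

```bash
cat > meas.py <<'E'
from h import *
def amber(name,im,box):
    x0,y0,x1,y1=box; hsv=cv2.cvtColor(im[y0:y1,x0:x1],cv2.COLOR_BGR2HSV)
    m=cv2.inRange(hsv,(5,150,90),(17,255,255)); n,l,s,c=cv2.connectedComponentsWithStats(m)
    return [(s[i,4],*(c[i]+[x0,y0]).round(1),*(s[i,:4]+[x0,y0,0,0])) for i in range(1,n) if s[i,4]>5]
E
python3 - <<'E'
from meas import *
im=cv2.imread("pics/top0.png"); 
x0,y0,x1,y1=240,105,340,215
hsv=cv2.cvtColor(im[y0:y1,x0:x1],cv2.COLOR_BGR2HSV)
# wheel disc: bright, low saturation, biggest contour
m=cv2.inRange(hsv,(0,0,100),(180,70,255))
cs,_=cv2.findContours(m,cv2.RETR_EXTERNAL,cv2.CHAIN_APPROX_NONE); cs=sorted(cs,key=cv2.contourArea)[::-1][:4]
for c in cs: print("bright",cv2.contourArea(c),cv2.boundingRect(c)[0]+x0,cv2.boundingRect(c)[1]+y0,cv2.boundingRect(c)[2:])
c=cv2.convexHull(cs[0])[:,0,:]+[x0,y0]
W=np.array([plane("top",p,.07)[:2] for p in c]).astype(np.float32)
print("disc",cv2.fitEllipse(W))
print("amber",amber("top",im,(x0,y0,x1,y1)))
s=cv2.imread("pics/side0.png"); print("side amber",amber("side",s,(220,160,300,230)))
for p in [(270,183),(290,165)]: print(p,plane("top",p,.115),plane("top",p,.07))
a=cv2.resize(im[y0:y1,x0:x1],None,fx=4,fy=4,interpolation=cv2.INTER_CUBIC)
b=cv2.resize(s[155:235,215:305],None,fx=4,fy=4,interpolation=cv2.INTER_CUBIC)
o=np.zeros((440,800,3),np.uint8); o[:,:400]=a; o[:320,400:760]=b; cv2.imwrite("pics/crop0.png",o)
d=np.load("pics/top0d.npy"); o_,r=ray("top",(290,175)); 
c=calibration("top");print("depth centre",d[176,300], "z", o_[2]+ray("top",(300,176))[1][2]*d[176,300])
E
```

```text
bright 3165.5 257 133 (65, 64)
bright 68.0 297 118 (9, 15)
bright 1.0 325 162 (2, 2)
bright 1.0 278 199 (2, 2)
disc ((0.53839111328125, -0.1922163963317871), (0.17089027166366577, 0.17111168801784515), 139.34620666503906)
amber [(np.int32(109), np.float64(278.0), np.float64(174.7), np.int64(273), np.int64(169), np.int64(12), np.int64(12)), (np.int32(27), np.float64(269.1), np.float64(181.2), np.int64(267), np.int64(178), np.int64(5), np.int64(7))]
side amber [(np.int32(61), np.float64(260.0), np.float64(195.1), np.int64(256), np.int64(189), np.int64(9), np.int64(14))]
(270, 183) [ 0.48062096 -0.14361031  0.115     ] [ 0.48669045 -0.14287875  0.07      ]
(290, 165) [ 0.5282934 -0.193269   0.115    ] [ 0.53616852 -0.19441832  0.07      ]
depth centre 1.2453234 z 0.06682083510184134
```

View pics/crop0.png

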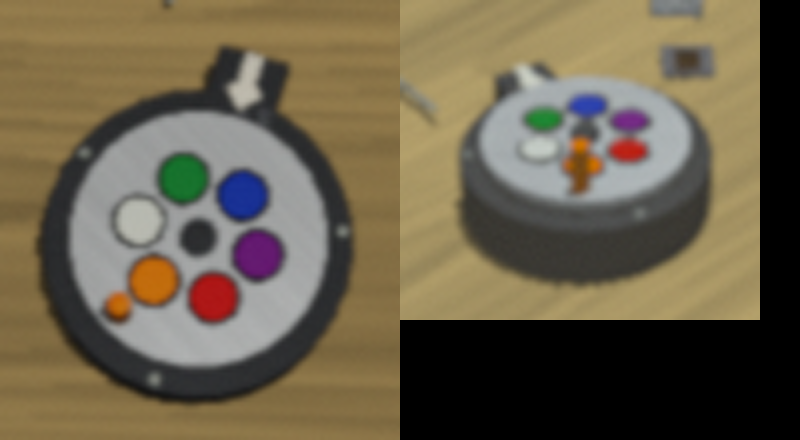

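The crop confirms it: dark stand, wheel with six coloured filters, amber post top at about (269.7,181), arrow at about (301.5,125). The side view agrees. Next I compute the poses and check the joint plan.

```bash
cat >> meas.py <<'E'
def ang(v): return float(np.arctan2(v[1],v[0]))
C=np.array([.5384,-.1922])
def quat(yaw): # tool z down, tool y axis at angle 'yaw' in the plane
    from scipy.spatial.transform import Rotation as Ro
    y=np.array([np.cos(yaw),np.sin(yaw),0]); z=np.array([0,0,-1.]); 
    q=Ro.from_matrix(np.c_[np.cross(y,z),y,z]).as_quat(); return np.r_[q[3],q[:3]]
def arrow(im):
    h=cv2.cvtColor(im,cv2.COLOR_BGR2HSV); m=cv2.inRange(h,(0,0,100),(180,70,255)); k=np.zeros_like(m); k[114:134,293:310]=255
    n,l,s,c=cv2.connectedComponentsWithStats(m&k); i=1+np.argmax(s[1:,4]); v,u=np.where(l==i); return np.c_[u,v]
E
python3 - <<'E'
from meas import *
im=cv2.imread("pics/top0.png"); A=arrow(im)
for z in(.05,.056,.06):
    P=np.array([plane("top",p,z)[:2] for p in A])-C; m=P.mean(0); r=np.hypot(*P.T)
    w=np.linalg.svd(P-m)[2][0]; print("arrow z",z,"angle",ang(m),"r",r.min(),r.max(),"axis",ang(w*np.sign(w@m)))
print("hub",plane("top",(240+198/4-.4,105+237/4-.4),.076)[:2])
f=plane("top",(278,174.7),.07)[:2]-C; print("filter",ang(f),np.hypot(*f))
p=plane("top",(269.4,180.7),.115)[:2]-C; print("post",ang(p),np.hypot(*p))
# ray pair: post top seen from side
o,d=ray("side",(260,191)); print("side post top",plane("side",(260,191),.115))
s=env.get_state(); print(s["time"],s["orientation"])
for off in(np.pi/2,-np.pi/2):
  for a in np.linspace(2.43,-.24,6):
    t=C+.072*np.array([np.cos(a),np.sin(a)]); q=kin.inverse_kinematics(np.r_[t,.152],quat(a+off)); print(off,round(a,2),None if q is None else np.round(q,2))
E
```

```text
arrow z 0.05 angle -0.26712432977130096 r 0.0963874768788753 0.13586581148476146 axis -0.25527443604570554
arrow z 0.056 angle -0.2683489235354874 r 0.09488554008011538 0.13417024487634693 axis -0.25527443604570527
arrow z 0.06 angle -0.26918449522193544 r 0.09388440941101961 0.1330399401630467 axis -0.2552744360457047
hub [ 0.53811602 -0.19181585]
filter 2.3596889656512037 0.04090390056896986
post 2.372216382555262 0.07228545483822979
side post top [ 0.48443754 -0.14206553  0.115     ]
0.1 [-7.65451762e-04  9.93463873e-01  1.14144298e-01 -1.63675910e-04]
1.5707963267948966 2.43 [ 0.25  0.41 -0.1   2.08  0.07  0.65 -2.18]
1.5707963267948966 1.9 [ 0.11  0.44  0.01  2.03 -0.01  0.67 -2.69]
1.5707963267948966 1.36 [-0.7   0.96  1.26  1.99 -1.07  1.09 -2.29]
1.5707963267948966 0.83 [ 0.93  0.89 -1.19  1.8   0.92  1.14  1.81]
1.5707963267948966 0.29 [ 0.94  0.93 -1.19  1.73  0.94  1.17  1.34]
1.5707963267948966 -0.24 [ 0.68  0.68 -0.63  1.72  0.49  0.91  1.18]
-1.5707963267948966 2.43 [ 0.68  0.49 -0.63  2.05  0.42  0.73  0.64]
-1.5707963267948966 1.9 [ 0.57  0.51 -0.56  2.    0.39  0.75  0.09]
-1.5707963267948966 1.36 [ 0.49  0.54 -0.5   1.91  0.36  0.78 -0.42]
-1.5707963267948966 0.83 [ 0.43  0.57 -0.41  1.83  0.3   0.8  -0.87]
-1.5707963267948966 0.29 [ 0.38  0.59 -0.28  1.77  0.22  0.81 -1.28]
-1.5707963267948966 -0.24 [ 0.31  0.59 -0.1   1.75  0.08  0.8  -1.64]
```

Measurements agree: the post is at 2.366 rad and the arrow at -0.267, so the wheel stands at about 2.63 rad and clockwise is shorter. Radii match too: post 72.3 mm, arrow tip reaches about 134 mm. Now I approach and grasp.

```bash
python3 - <<'E'
from meas import *
a=2.366; t=C+.072*np.array([np.cos(a),np.sin(a)]); q=quat(a-np.pi/2)
env.reach(np.r_[t,.25],q); 
print(env.movel(np.r_[t,.152],.1,stop_force=15)); print(env.get_state()["force"])
env.grip(.012,25); s=env.get_state(); print(s["time"],s["opening"],s["force"],s["tcp_pos"],s["qpos"])
for n in("top","side"):
    im,_=camera(n); cv2.imwrite(f"pics/{n}1.png",im)
im=cv2.imread("pics/side1.png"); cv2.imwrite("pics/crop1.png",cv2.resize(im[120:260,180:340],None,fx=4,fy=4))
E
```

```text
False
[-0.04210044 -0.38450283  0.99459882]
4.075 0.015515304269673446 [-0.49556187 -0.13587582  2.2026605 ] [ 0.48713793 -0.14173343  0.152175  ] [ 0.63233368  0.47750155 -0.58118362  2.04724956  0.39060117  0.72449368
  0.60051414]
```

View pics/crop1.png

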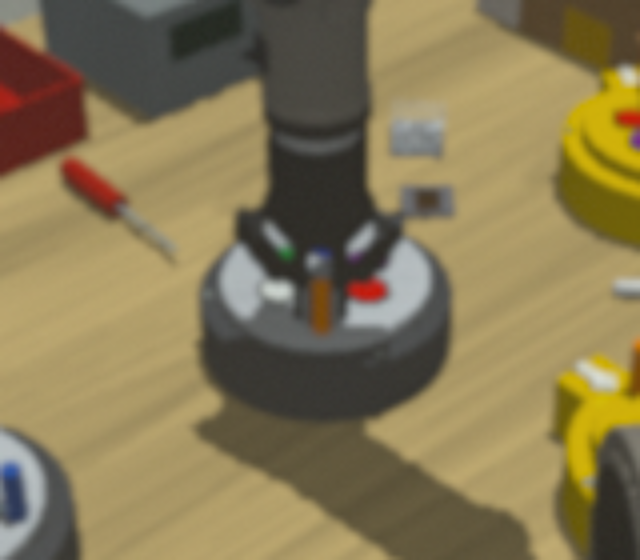

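The crop shows the post held between the pads at (320,300); the opening of 15.5 mm fits the 16 mm post. Now the arc, with a force watch.

```bash
python3 - <<'E'
from meas import *
for i,a in enumerate(np.linspace(2.366,-.267,17)[1:]):
    r=np.array([np.cos(a),np.sin(a)])
    hit=env.movel(np.r_[C+.072*r,.152],.05,rot=quat(a-np.pi/2),stop_force=40)
    s=env.get_state(); f=s["force"]
    print(round(a,2),round(s["time"],2),"rad %.1f tan %.1f z %.1f"%(f[:2]@r,f[0]*-r[1]+f[1]*r[0],f[2]),round(s["opening"],4),hit)
    if hit or np.linalg.norm(f)>50: break
    if i==2 and s["time"]>4.075+4: print("slow"); break
E
```

```text
2.2 4.56 rad 0.6 tan -1.3 z 2.2 0.015 False
2.04 4.94 rad 2.4 tan -1.6 z 3.9 0.0153 False
1.87 5.33 rad 4.2 tan -1.5 z 3.7 0.0147 False
1.71 5.71 rad 4.4 tan -2.1 z 4.8 0.0152 False
1.54 6.09 rad 5.4 tan -1.4 z 5.0 0.0154 False
1.38 6.47 rad 5.4 tan -1.6 z 4.0 0.0153 False
1.21 6.86 rad 6.0 tan -1.2 z 2.9 0.0152 False
1.05 7.24 rad 7.2 tan -1.9 z 1.1 0.0154 False
0.88 7.62 rad 7.5 tan -0.8 z 0.8 0.0153 False
0.72 8.01 rad 7.8 tan -1.9 z -0.2 0.015 False
0.56 8.39 rad 7.9 tan -1.4 z -0.7 0.0152 False
0.39 8.78 rad 8.5 tan -1.3 z -1.3 0.0153 False
0.23 9.16 rad 8.4 tan -1.1 z -2.6 0.0152 False
0.06 9.54 rad 7.9 tan -1.4 z -2.4 0.0153 False
-0.1 9.93 rad 8.7 tan -1.4 z -2.0 0.0152 False
-0.27 10.31 rad 8.8 tan -1.4 z -2.1 0.0155 False
```

```bash
python3 - <<'E'
from meas import *
env.grip(.06); p=env.get_state()["tcp_pos"]; env.movel([p[0],p[1],.25],.15)
env.goto_joints([1.234,.477,.022,1.555,-.011,1.109,-.083])
im,_=camera("top"); cv2.imwrite("pics/top2.png",im); s,_=camera("side"); cv2.imwrite("pics/side2.png",s)
print(env.get_state()["time"])
A=arrow(im); P=np.array([plane("top",p,.056)[:2] for p in A])-C; print("arrow",ang(P.mean(0)))
h=cv2.cvtColor(im,cv2.COLOR_BGR2HSV)
for c in amber("top",im,(240,110,340,215)):
    for z in(.07,.115):
        v=plane("top",c[1:3],z)[:2]-C; print(c[0],c[1:3],z,ang(v),np.hypot(*v))
o=cv2.resize(im[105:215,110:340],None,fx=3.4,fy=3.4,interpolation=cv2.INTER_CUBIC); cv2.imwrite("pics/crop2.png",o)
# change of lens carousel region
i0=cv2.imread("pics/top0.png"); print("lens diff",np.abs(im[115:210,105:192].astype(int)-i0[115:210,105:192]).mean(), np.abs(im[105:215,245:335].astype(int)-i0[105:215,245:335]).mean())
E
```

```text
13.9917
arrow -0.2669365941426627
32 (np.float64(298.8), np.float64(135.1)) 0.07 -0.29040413235802676 0.08238175977394004
32 (np.float64(298.8), np.float64(135.1)) 0.115 -0.30796312100396606 0.07145703319873747
110 (np.float64(294.2), np.float64(149.6)) 0.07 -0.30265165053424525 0.04129725687242694
110 (np.float64(294.2), np.float64(149.6)) 0.115 -0.3450290970128887 0.03190544767898274
lens diff 0.7194998991732204 11.452929292929293
```

View pics/crop2.png

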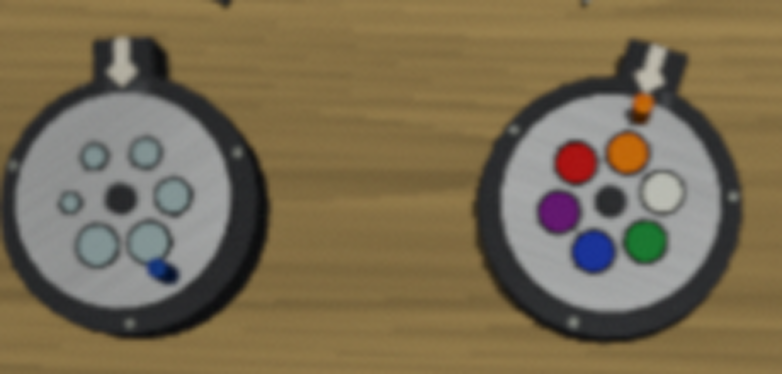

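The crop shows the post at (643,105), the amber filter at (628,153) and the arrow at (651,70). The lens carousel is unchanged. By numbers the amber sits about 2° past the arrow, so I refine the angles with all six filters and the drum's tongue.

```bash
cat >> meas.py <<'E'
def wheel(im):
    x0,y0,x1,y1=255,130,325,200
    hsv=cv2.cvtColor(im,cv2.COLOR_BGR2HSV); m=np.zeros(im.shape[:2],np.uint8)
    R=cv2.inRange(hsv,(0,110,40),(180,255,255)); m[y0:y1,x0:x1]=R[y0:y1,x0:x1]
    n,l,s,c=cv2.connectedComponentsWithStats(m); F=[]
    for i in range(1,n):
        if s[i,4]<60: continue
        p=plane("top",c[i],.07)[:2]; k=int(np.median(hsv[...,0][l==i])); F.append((k,s[i,4],p))
    return F
def phase(im):
    F=[f for f in wheel(im) if abs(np.hypot(*(f[2]-C))-.041)<.006]; P=np.array([f[2] for f in F])
    # circle fit (linear least squares)
    A=np.c_[2*P,np.ones(len(P))]; sol=np.linalg.lstsq(A,(P**2).sum(1),rcond=None)[0]; c=sol[:2]
    th=np.array([ang(p-c) for p in P]); k=[f[0] for f in F]
    i=[j for j in range(len(F)) if 8<=k[j]<=18][0]
    d=(th-th[i]+np.pi/6)%(np.pi/3)-np.pi/6
    return c,np.sqrt(sol[2]+c@c),th[i],th[i]+d.mean(),list(zip(k,np.round(th-th[i],3)))
E
python3 - <<'E'
from meas import *
for n in(0,2):
    im=cv2.imread(f"pics/top{n}.png"); c,r,t,ph,l=phase(im); print(c,r,t,ph,l)
    W=np.array([plane("top",p,.056)[:2] for p in arrow(im)]); m=W.mean(0)-c
    print(" arrow from c",ang(m), "post", [ang(plane("top",q[1:3],.115)[:2]-c) for q in amber("top",im,(240,110,340,215)) if q[0]<60])
    g=cv2.cvtColor(im,cv2.COLOR_BGR2GRAY)
    # tongue: dark or white pixels (not wood) beyond r=108 mm
    hsv=cv2.cvtColor(im,cv2.COLOR_BGR2HSV); k=np.zeros_like(g); k[110:150,285:322]=255
    M=(cv2.inRange(hsv,(0,0,0),(180,90,255))|cv2.inRange(hsv,(0,0,0),(180,255,60)))&k
    v,u=np.where(M>0); P=np.array([plane("top",(a,b),.056)[:2] for a,b in zip(u,v)])-c; rr=np.hypot(*P.T); P=P[(rr>.112)&(rr<.129)]
    e=ang(P.mean(0)); L=P@[-np.sin(e),np.cos(e)]; print(" tongue",e,len(P),"width",np.ptp(L))
E
```

```text
Traceback (most recent call last):
  File "meas.py", line 29, in phase
    i=[j for j in range(len(F)) if 8<=k[j]<=18][0]
      ~~~~~~~~~~~~~~~~~~~~~~~~~~~~~~~~~~~~~~~~~^^^
IndexError: list index out of range
```

```bash
sed -i 's/(0,110,40),(180,255,255)/(0,120,70),(180,255,255)/' meas.py; cat > fin.py <<'E'
from meas import *
def report(im):
    print([(f[0],int(f[1]),f[2].round(4)) for f in wheel(im)])
    c,r,t,ph,l=phase(im); print(c,r,t,ph,l)
    W=np.array([plane("top",p,.056)[:2] for p in arrow(im)]); m=W.mean(0)-c
    print(" arrow from c",ang(m), "post", [ang(plane("top",q[1:3],.115)[:2]-c) for q in amber("top",im,(240,110,340,215)) if q[0]<60])
    hsv=cv2.cvtColor(im,cv2.COLOR_BGR2HSV); k=np.zeros(im.shape[:2],np.uint8); k[110:150,285:322]=255
    M=(cv2.inRange(hsv,(0,0,0),(180,90,255))|cv2.inRange(hsv,(0,0,0),(180,255,60)))&k
    v,u=np.where(M>0); P=np.array([plane("top",(a,b),.056)[:2] for a,b in zip(u,v)],float)-c; rr=np.hypot(*P.T); P=P[(rr>.112)&(rr<.129)]
    e=ang(P.mean(0)); L=P@[-np.sin(e),np.cos(e)]; print(" tongue",e,len(P),"width",np.ptp(L))
E
python3 - <<'E'
from fin import *
for n in(2,0):
    try: report(cv2.imread(f"pics/top{n}.png"))
    except IndexError as e: print(e)
E
```

```text
[(20, 119, array([ 0.6168, -0.1127])), (20, 130, array([ 0.6192, -0.2701])), (15, 113, array([ 0.5778, -0.2048])), (0, 111, array([ 0.569, -0.164])), (146, 102, array([ 0.53  , -0.1521])), (67, 107, array([ 0.5082, -0.2197])), (114, 108, array([ 0.4997, -0.1799])), (20, 102, array([ 0.46  , -0.2754])), (20, 70, array([ 0.4523, -0.1137]))]
[ 0.53883391 -0.19216243] 0.04108889305874525 -0.3138292205149835 -0.3070319878601818 [(15, np.float64(0.0)), (0, np.float64(1.065)), (146, np.float64(2.101)), (67, np.float64(-2.095)), (114, np.float64(3.152))]
 arrow from c -0.26825788752761487 post [-0.310318042300437]
 tongue -0.26232162738479736 110 width 0.04886704164679672
[(20, 119, array([ 0.6168, -0.1127])), (20, 132, array([ 0.6189, -0.2701])), (67, 105, array([ 0.5785, -0.1811])), (114, 112, array([ 0.5682, -0.2209])), (146, 104, array([ 0.5284, -0.2317])), (15, 154, array([ 0.5055, -0.1582])), (0, 112, array([ 0.4994, -0.2029])), (20, 103, array([ 0.4602, -0.2754])), (20, 70, array([ 0.4523, -0.1137]))]
list index out of range
```

Six filters and the post put the wheel at -0.308. Arrow and tongue read -0.265, so it is 0.043 rad (3 mm) past. The camera and robot frames differ by a small offset, so I re-grasp at the same robot pose and turn back by the difference.

```bash
python3 - <<'E'
from fin import *
def pt(a,z): return np.r_[C+.072*np.array([np.cos(a),np.sin(a)]),z]
a=-.267; env.reach(pt(a,.25),quat(a-np.pi/2)); print(env.movel(pt(a,.152),.15,stop_force=15))
env.grip(.012,25); print(env.get_state()["opening"],env.get_state()["force"])
b=a+.043; env.movel(pt(b,.152),.03,rot=quat(b-np.pi/2)); print(env.get_state()["force"])
env.dwell(.2); env.grip(.06); env.movel(pt(b,.25),.15)
env.goto_joints([1.234,.477,.022,1.555,-.011,1.109,-.083])
im,_=camera("top"); cv2.imwrite("pics/top3.png",im); s,_=camera("side"); cv2.imwrite("pics/side3.png",s)
print(env.get_state()["time"]); report(im)
i0=cv2.imread("pics/top0.png"); print("lens diff",np.abs(im[115:210,105:192].astype(int)-i0[115:210,105:192]).mean())
cv2.imwrite("pics/crop3.png",cv2.resize(im[105:215,240:340],None,fx=5,fy=5,interpolation=cv2.INTER_CUBIC))
E
```

```text
False
0.01490250523273004 [ 0.02494981 -0.58918986  5.78130716]
[-1.08252118e+00 -2.05951366e-04  5.30956509e+00]
21.6833
[(20, 121, array([ 0.6163, -0.1124])), (20, 134, array([ 0.6188, -0.27  ])), (15, 116, array([ 0.5787, -0.2013])), (0, 111, array([ 0.5667, -0.1622])), (146, 101, array([ 0.5266, -0.1528])), (67, 105, array([ 0.5106, -0.222 ])), (114, 109, array([ 0.4986, -0.1829])), (20, 101, array([ 0.4597, -0.2753])), (20, 69, array([ 0.4522, -0.1137]))]
[ 0.53862836 -0.19206653] 0.041072097533543836 -0.22648597211313184 -0.22764378685472317 [(15, np.float64(0.0)), (0, np.float64(1.043)), (146, np.float64(2.094)), (67, np.float64(-2.097)), (114, np.float64(3.144))]
 arrow from c -0.26925998208951285 post [-0.22505524058808632]
 tongue -0.2647450029533596 113 width 0.04885240466867837
lens diff 0.7264367816091954
```

View pics/crop3.png

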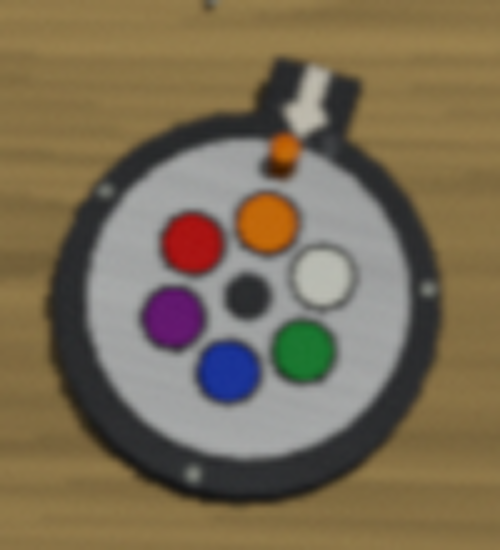

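Now it reads -0.227, right where the robot was commanded. So the frames agree, and the first error came from releasing under a radial preload of about 9 N. The crop shows the post at (285,150), now left of the arrow line. A fresh centring grasp at the arrow angle (-0.267) should pull it true without preload.

```bash
python3 - <<'E'
from fin import *
def pt(a,z): return np.r_[C+.072*np.array([np.cos(a),np.sin(a)]),z]
a=-.227; b=-.265; env.reach(pt(a,.21),quat(a-np.pi/2)); print(env.movel(pt(a,.152),.15,stop_force=15))
env.grip(.012,25); print(env.get_state()["opening"],env.get_state()["force"])
env.movel(pt(b,.152),.03,rot=quat(b-np.pi/2)); print(env.get_state()["force"],env.get_state()["tcp_pos"],pt(b,.152))
env.dwell(.1); env.grip(.045); env.movel(pt(b,.21),.2)
print(env.get_state()["time"])
env.goto_joints([1.234,.477,.022,1.555,-.011,1.109,-.083])
im,_=camera("top"); cv2.imwrite("pics/top4.png",im); print(env.get_state()["time"]); report(im)
i0=cv2.imread("pics/top0.png"); print("lens diff",np.abs(im[115:210,105:192].astype(int)-i0[115:210,105:192]).mean())
cv2.imwrite("pics/crop4.png",cv2.resize(im[105:215,240:340],None,fx=5,fy=5,interpolation=cv2.INTER_CUBIC))
E
```

```text
False
0.015532043273475854 [-1.29360032  0.46026502  5.25631458]
[-0.35234093  0.55840058  5.21946146] [ 0.60845756 -0.21093618  0.15294848] [ 0.60788666 -0.21105747  0.152     ]
26.175
28.525
[(20, 118, array([ 0.6166, -0.1124])), (20, 133, array([ 0.6188, -0.2701])), (15, 118, array([ 0.5783, -0.2026])), (0, 109, array([ 0.5676, -0.163 ])), (146, 103, array([ 0.5283, -0.1524])), (67, 104, array([ 0.5098, -0.2212])), (114, 110, array([ 0.4991, -0.1812])), (20, 104, array([ 0.4599, -0.2751])), (20, 70, array([ 0.4523, -0.1137]))]
[ 0.53868456 -0.19204092] 0.04100237713414984 -0.26145187769667466 -0.2621403883055128 [(15, np.float64(0.0)), (0, np.float64(1.049)), (146, np.float64(2.09)), (67, np.float64(-2.09)), (114, np.float64(3.137))]
 arrow from c -0.2689581996333401 post [-0.25985790900350086]
 tongue -0.2667981372468145 112 width 0.048839779414171725
lens diff 0.7295825771324864
```

View pics/crop4.png

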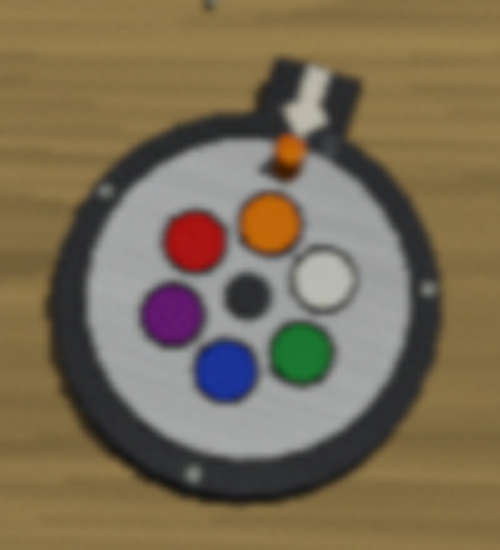

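The wheel now reads -0.262 against the arrow's -0.267 to -0.269, within 0.4° and within measuring noise. The crop shows the post at (290,150) in line with the arrow, allowing for parallax. I hand in.

```bash
python3 -c "
from h import *
job.job_done()"
```

```text
the job is handed in; nothing more can be done
```

I turned the filter carousel clockwise, the shorter way (about 2.63 rad), until its amber post and filter stood in line with the white arrow. I then let go, moved the arm back to its start pose and handed the job in. The clock read 28.5 s at my last check, just before handing in.

- **Corrections:** The first turn ended about 2.4° past the arrow, probably because I let go with about 9 N of sideways load on the post. My first correction overcorrected to about 2.3° on the other side. A third light grasp fixed it.
- **Final alignment:** The last top picture puts the wheel at -0.262 rad and the post at -0.260. The arrow reads -0.269 and its tongue -0.267. The difference is about 0.005–0.009 rad, up to 0.5°, and these readings are only good to roughly 0.005–0.01 rad.
- **Lens carousel:** It looks unchanged in the before and after pictures, with only image noise between them.
- **Forces:** Force readings during the turn stayed around 10 N or below, well under the limits.

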